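# Clamp a vial with the treadle clamp

### The job

Stand the tallest of the three small vials upright in the gap between the open jaws of the bench clamp and let go of it. Then press the clamp's treadle down with the gripper, steadily and without forcing it, until it bears hard on its stop; keep it firmly on the stop for about two seconds and let it come all the way up again. The vial must stay clamped upright in the V jaw, and the other vials and the plastic cup stay where they are.

Things in the scene. Friction and masses are not known exactly. Their poses are not given: they have to be found in the camera images.
- clamp: Bench clamp worked by a treadle, fixed to the bench; origin under its base plate, on the bench. Plate 12 mm thick, x -125 to +110 mm, y +-50 mm. +x points from the treadle to the V jaw, z up. Fixed aluminium V jaw: top 40 mm above the bench, 52 mm wide, V open to -x; facing it a sliding jaw with a black sprung pad. Hinge cheeks (95 mm high) at x = -20, y = +-33 mm; treadle at the -x end.
- clamp_seat (a point): Point on top of the base plate (12 mm above the bench) where the axis of a 36 mm vial stands when home in the V jaw; the clamp's axes. At first 8 to 12 mm are free between the pad and a vial standing here, on its -x side. A vial set down up to 6 mm short of this point (to -x) is drawn home by the jaw.
- treadle_pad (a point): Centre of the top of the treadle's ribbed black rubber foot plate (48 x 58 mm); press here. It lies 106 mm from the hinge axis, on its -x side; the hinge runs along the clamp's y at clamp x = -20 mm, 85 mm above the bench. At rest this point is about 117 mm above the bench and the plate slopes 0.2 rad, its -x end raised.
- treadle (a joint): Turn of the treadle in rad, 0 at rest, growing as it is pressed. A hidden stop screw, set anew each time, ends it between 0.28 and 0.46 rad (30 to 48 mm of plate travel). At the plate's middle its return spring needs 1.5 to 4 N; part-way it picks up the jaw, 3 to 7 N more: without the stop never over 12 N. The stop is rigid: 16 to 20 N in all bears well on it, over 60 N is forcing it.
- stop_bracket: Dark steel block 24 x 30 x 26 mm on the base plate under the treadle's arm, 70 mm from the hinge axis; origin at the centre of its underside. It carries the stop screw, whose height this pose does not tell. The treadle must bear on the screw by more than 3 N.
- jaw_pad: Black rubber pad 6 x 30 x 22 mm on the sliding jaw, centre 27 mm above the bench; origin on its +x face (which meets the vial), 13 mm above the bench. Sprung along the clamp's x. Only the treadle pushes the jaw to +x; friction keeps the jaw where it was pushed, so the pad goes on pressing the vial after the treadle has come up.
- tall_vial_mid (a point): Centre, half-way up, of the tallest small vial: white, 36 mm diameter, 78 mm high with its black cap (cap 26 mm diameter, the top 16 mm); z along its axis. It stands on the bench. Mass about 56 g.
- mid_vial_mid (a point): Centre of the middle vial, 35 mm diameter, 66 mm high, standing on the bench; leave it.
- short_vial_mid (a point): Centre of the shortest vial, 33 mm diameter, 58 mm high, standing on the bench; leave it.
- plastic_cup_mid (a point): Centre of a small white open cup, 47 mm diameter, 46 mm high, standing on the bench; leave it.
Not all that is in view belongs to the job. What is shaped like the part that bears tall_vial_mid but purple is not meant.

How it is judged (in metres and radians):
On the way, in this order (a step that is already met when the one before it is completed fails the run):
1. the tall vial stands upright in the gap, on the base plate, let go (horizontal distance between tall_vial_mid and clamp_seat below 0.016 m and z of tall_vial_mid in the frame of clamp_seat below 0.044 m and angle between tall_vial_mid's own z axis and vertical below 0.1 rad and contact force between the fingers and tall_vial below 0.1 N), for 0.2 s.
2. the treadle is kept firmly on its stop for a second and a half, the vial in the jaws (contact force between treadle and stop_bracket above 3 N and horizontal distance between tall_vial_mid and clamp_seat below 0.008 m), for 1.5 s.
At the end, for the whole second after the job is handed in: The treadle is up again (within 0.05 rad of rest); the tall vial stands on the base plate, upright within 0.1 rad, within 6 mm of its home in the V jaw, at rest, with the jaw pad pressing on it by more than 1 N (value of joint treadle below 0.05 rad and contact force between jaw_pad and tall_vial above 1 N and horizontal distance between tall_vial_mid and clamp_seat below 0.006 m and z of tall_vial_mid in the frame of clamp_seat below 0.044 m and angle between tall_vial_mid's own z axis and vertical below 0.1 rad and linear speed of tall_vial below 0.02 m/s); the robot touches nothing.
It fails at once if the treadle is forced: more than 60 N on it from the robot (contact force between any of the fingers, the arm and treadle above 60 N).
It fails at once if the middle vial is moved by more than 3 cm (distance of mid_vial_mid from where it was at the start of the episode above 0.03 m).
It fails at once if the shortest vial is moved by more than 3 cm (distance of short_vial_mid from where it was at the start of the episode above 0.03 m).
It fails at once if the plastic cup is moved by more than 3 cm (distance of plastic_cup_mid from where it was at the start of the episode above 0.03 m).
It also fails if it takes over 54 s, if anything falls off the work surface, if the arm or the gripper's body presses on something with over 40 N, if the wrist force passes 120 N, or if a joint passes its speed limit or range.

### The arm

A 6-joint arm with a two-finger parallel gripper is mounted at the origin on a cart in front of the work surface, level with it; the furniture and walls round the work are solid. World frame = base frame: x ahead of the robot, y to its left, z up, the work surface at z = 0. Lengths are in mm, angles in rad, forces in N, time in s.
With the tool pointing down it reaches from about 300 to 775 mm from the base axis. Payload 14.6 kg.
Tool frame: the origin (TCP) lies midway between the tips of the shut fingers; the grasp point (between the pads) lies 19 mm behind it; z points along the fingers, y is the direction in which the jaws open and shut (so a half turn about z gives the same grasp; the last joint's range is limited). The gripper opens to 94 mm and grips with 3 to 60 N. Pads are 16 mm wide; open, the fingers measure 119 mm over their backs; the gripper's body (75 mm by 177 mm) begins 78 mm behind the grasp point.
Start: joints at [-0.067, 0.3, 1.521, -0, 1.321, -0.067], TCP at [549.99, -0.002, 205.446] pointing down, gripper open.
Joint ranges: [-3.03, 3.03], [-0.79, 2.21], [0.23, 2.52], [-1.04, 4.18], [0, 3.07], [-2.55, 2.55]. Speed limits (rad/s): [2.22, 2.22, 2.57, 3.14, 3.14, 3.14].

### API

Orientations are given as [roll, pitch, yaw] about the fixed x, y, z axes, in that order (R = Rz(yaw) Ry(pitch) Rx(roll)).
In Python, from cell import read_state, camera, get_calibration, sign_off gives the robot as it stands.
- The arm moves only by the tool carry_out, never from a script. Its argument "series" is a list of rows, each an object with "delta_pos": the shift along the world's x, y, z in mm, a list of three; "turn": the turn, a rotation vector about the world's x, y, z in rad, a list of three; "hand": the opening, from 0 (shut) to 1 (fully open). A call has 1 to 8 rows; each row is the pose to reach, as a shift and turn from the pose commanded when the call began; what a row does not reach only later rows make up. A row lasts 1/8 s, in which the tool goes at most 62.5 mm and 10.7 degrees, less where a joint would pass 70% of its speed; a pose out of reach is approached as far as the arm can. A call with a gripper value outside its range is refused whole. The fingers move at their own pace and stop on an object; "squeeze" is the grip in N (left out, the last holds). Time passes only in rows, so rows that repeat a pose let the fingers close. It gives the time, the measured TCP pose, the force and the opening at its end, in the units of the state.
- read_state(): the state, without advancing time (a new reading comes with each control period).
- camera(name): name is "scene" or "side" or "wrist"; returns the picture (384x512x3 uint8, red, green, blue); there is no depth.
- get_calibration(name): a dict with "intrinsics" (3x3 intrinsics, pixels), "k1" (the pictures are not rectified: a ray, as slopes to the right and down, at radius r is drawn at 1 + k1 r^2 times it, then the intrinsics apply), "pose" (4x4, takes a point from camera to world coordinates). Camera axes: x right, y down, z forward; pixel columns grow to the right and rows downward; lengths in mm; the calibration is good to about 2 mm. A picture is of the moment at which its call begins: read the wrist's pose just before it. get_calibration takes no time and is no camera call; for the wrist camera it gives the pose at the moment of the call.
- sign_off(): hands the job in, once; it reports no verdict.
The state is a dict: "clock": time; "joints": joint angles; "qd": joint speeds; "effort": joint torques, N m; "eef_pos": TCP position; "eef_rot": TCP orientation; "wrist_force": force on the tool from outside, world axes, zero at the start; "moment": the same for the moment, N m; "finger_gap": finger opening in mm.
Only numpy, scipy, OpenCV 4.12 (cv2) and the standard library are available. Lean on these libraries where they do the work, as an engineer would, in place of code of your own. Each camera call takes 0.05 s, during which the arm holds its last target.

## Working session

There is one attempt and no reset: what is moved stays moved. The work goes in short steps, Python scripts to look and compute and a tool call to move; the robot and the scene stay as the last step left them, time stands still between calls to the robot, and variables do not carry over. Pictures are saved under pics/ and viewed, and the job is handed in when it is done.

Besides the shell and the picture viewer there is one more tool, called by a JSON object that holds its "op" and its "data". carry_out: Moves the arm, as the interface text tells. Its arguments: {"type":"object","properties":{"series":{"type":"array"},"squeeze":{"type":"number"}},"required":["series"]}

```bash
ls; mkdir -p pics; python3 - <<'E'
from cell import *
import cv2,numpy as np
print(read_state())
for n in ["scene","side","wrist"]:
    c=get_calibration(n); print(n,c)
    im=camera(n); cv2.imwrite(f"pics/{n}0.png",im[:,:,::-1])
E
```

```text
pics
{'clock': 0.0, 'joints': array([-6.65925571e-02,  3.00481290e-01,  1.52156922e+00, -2.01269362e-06,
        1.32074007e+00, -6.66286094e-02]), 'qd': array([-1.41350733e-04, -1.17877765e-04,  3.35544840e-04,  2.52405837e-05,
       -8.24304211e-04,  2.06534788e-03]), 'effort': array([-1.53750298e-03, -5.31805658e+01, -3.52735734e+01,  7.07558286e-02,
        2.43994006e-02, -4.79655944e-05]), 'eef_pos': array([5.49730797e+02, 1.85847230e-02, 2.04885773e+02]), 'eef_rot': array([-3.14039726e+00, -7.78114902e-05,  1.57083283e+00]), 'wrist_force': array([ 0.49683882, -0.15030207, -0.00936655]), 'moment': array([ 0.01485365, -0.0161136 , -0.05087927]), 'finger_gap': 93.75019025055934}
scene {'intrinsics': array([[396.46978208,   0.        , 254.02048749],
       [  0.        , 396.46978208, 185.06834497],
       [  0.        ,   0.        ,   1.        ]]), 'k1': -0.06697434818332981, 'pose': array([[-8.03604229e-01, -4.33268551e-01,  4.08042407e-01,
         1.65013038e+02],
       [-5.95021513e-01,  5.69865377e-01, -5.66747608e-01,
         5.43077307e+02],
       [ 1.30246749e-02, 
[... 553 characters left out ...]
-5.94873640e-01, -8.03657544e-01,
         7.81164830e+02],
       [ 0.00000000e+00,  0.00000000e+00,  0.00000000e+00,
         1.00000000e+00]])}
wrist {'intrinsics': array([[284.49117912,   0.        , 258.09886619],
       [  0.        , 284.49117912, 193.6222777 ],
       [  0.        ,   0.        ,   1.        ]]), 'k1': -0.05493690518272666, 'pose': array([[ 9.99999994e-01, -6.49449470e-05,  8.72396370e-05,
         5.49071555e+02],
       [-4.28679157e-05, -9.72563610e-01, -2.32637105e-01,
         6.78212615e+01],
       [ 9.99547008e-05,  2.32637100e-01, -9.72563607e-01,
         3.84857457e+02],
       [ 0.00000000e+00,  0.00000000e+00,  0.00000000e+00,
         1.00000000e+00]])}
```

View pics/scene0.png

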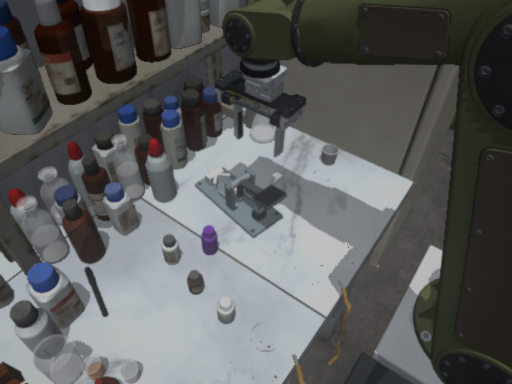

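View pics/side0.png

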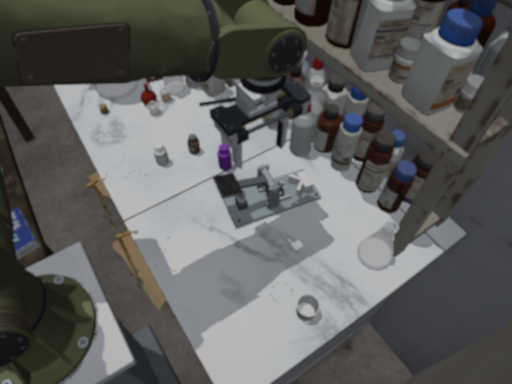

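View pics/wrist0.png

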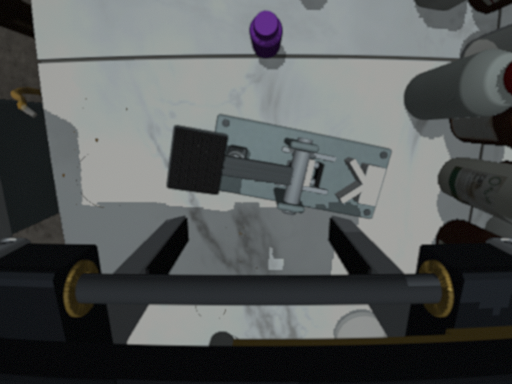

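```bash
cat > h.py <<'E'
import numpy as np,cv2
from cell import *
def ray(c,u,v):
    K=c["intrinsics"]; d=np.array([c["k1"],0,0,0,0.])
    p=cv2.undistortPointsIter(np.array([[[u,v]]],float),K,d,None,None,(3,100,1e-10))[0,0]
    T=c["pose"]; r=T[:3,:3]@np.array([p[0],p[1],1.]); return T[:3,3],r
def onz(c,u,v,z):
    o,r=ray(c,u,v); return o+r*(z-o[2])/r[2]
def proj(c,P):
    T=np.linalg.inv(c["pose"]); p=T[:3,:3]@np.asarray(P,float)+T[:3,3]
    x,y=p[0]/p[2],p[1]/p[2]; s=1+c["k1"]*(x*x+y*y); K=c["intrinsics"]
    return np.array([K[0,0]*x*s+K[0,2],K[1,1]*y*s+K[1,2]])
E
python3 - <<'E'
import cv2
a=cv2.imread("pics/scene0.png")[150:350,120:350]; cv2.imwrite("pics/s_c.png",cv2.resize(a,None,fx=3,fy=3,interpolation=2)[:600,:800])
b=cv2.imread("pics/wrist0.png")[90:240,150:410]; cv2.imwrite("pics/w_c.png",cv2.resize(b,None,fx=3,fy=3,interpolation=2))
E
```

```text
(no output)
```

View pics/s_c.png

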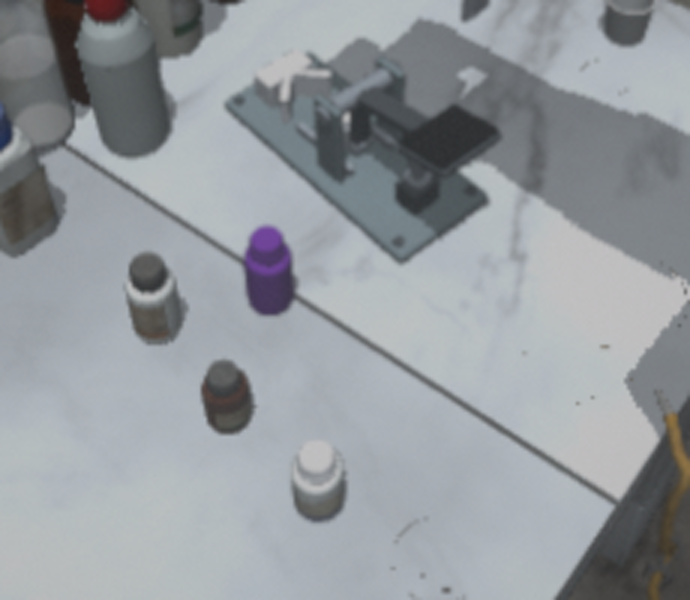

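View pics/w_c.png

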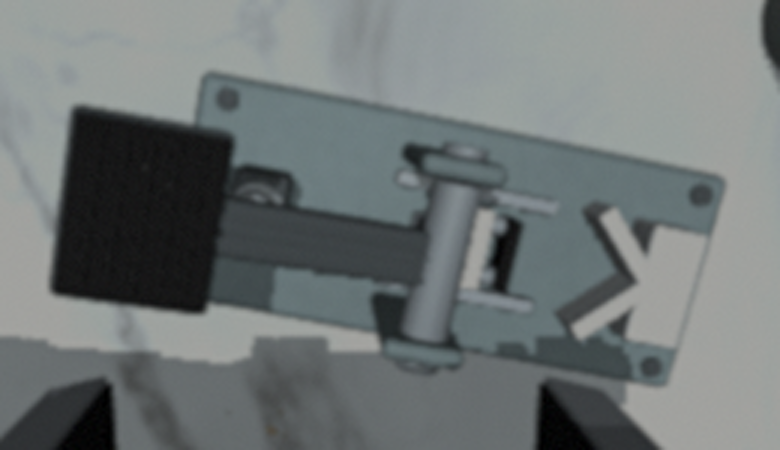

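```bash
python3 - <<'E'
from h import *
np.set_printoptions(precision=1,suppress=True)
S=get_calibration("scene");W=get_calibration("wrist");D=get_calibration("side")
s=lambda x,y:(120+x/3,150+y/3)
w=lambda x,y:(150+x/3,90+y/3)
print("plate wrist",[onz(W,*w(*p),12)[:2] for p in [(203,72),(725,180),(665,386)]])
print("plate scene",[onz(S,*s(*p),12)[:2] for p in [(225,102),(401,260),(489,200)]])
for n,top,bot,h in [("tall",(149,264),(158,334),78),("mid",(222,372),(229,422),66),("short",(318,454),(320,509),58)]:
    for hh in (58,66,78): print(n,hh,onz(S,*s(*top),hh)[:2], end=' ')
    print("base",onz(S,*s(*bot),0)[:2])
    print(proj(W,[*onz(S,*s(*top),h)[:2],h]),proj(D,[*onz(S,*s(*top),h)[:2],h]))
for nm,p in dict(up_tip_out=(605,207),up_tip_in=(598,212),in_vertex=(637,280),lo_tip=(560,315),lo_tip2=(572,338),blk=(710,235)).items(): print(nm,onz(W,*w(*p),40)[:2])
print("pad face top z38",onz(W,*w(521,222),38)[:2],onz(W,*w(505,292),38)[:2])
print("treadle corners", [onz(W,*w(*p),z)[:2] for p,z in [((72,107),122),((232,135),112),((205,312),112),((52,292),122)]])
print("bracket/screw",onz(W,*w(262,192),45)[:2])
E
```

```text
plate wrist [array([497.8,  82.6]), array([725.2,  37.7]), array([707.1, -57.2])]
plate scene [array([718.2,  41.6]), array([491.9,  86.6]), array([470.7,  -5.6])]
tall 58 [616.2 228.9] tall 66 [611.1 232.5] tall 78 [603.4 237.9] base [601.7 245.7]
[314.8 -53.9] [224.  122.6]
mid 58 [512.3 263.9] mid 66 [508.3 267.1] mid 78 [502.4 271.9] base [509.3 268.3]
[216.6 -78.6] [188.1 133. ]
short 58 [421.8 271.8] short 66 [418.9 274.9] short 78 [414.5 279.6] base [416.2 280.2]
[133.4 -75.2] [158.3 147. ]
up_tip_out [663.3  28.7]
up_tip_in [660.6  26.7]
in_vertex [679.   -1.5]
lo_tip [647.7 -16.5]
lo_tip2 [653.4 -26.4]
blk [708.   17.4]
pad face top z38 [629.7  22.2] [624.5  -7.1]
treadle corners [array([473. ,  68.2]), array([520.1,  59.4]), array([509.9,   2.2]), array([462.9,  11.1])]
bracket/screw [524.4  35. ]
```

{"op": "carry_out", "data": {"series": [{"delta_pos":[18,45,0],"turn":[0,0,0],"hand":1},{"delta_pos":[36,90,0],"turn":[0,0,0],"hand":1},{"delta_pos":[50,130,0],"turn":[0,0,0],"hand":1},{"delta_pos":[50,130,0],"turn":[0,0,0],"hand":1},{"delta_pos":[50,130,0],"turn":[0,0,0],"hand":1}]}}

```text
clock: 0.78
eef_pos: [599.8, 129.6, 205.1]
eef_rot: [-3.141, 0.0, 1.571]
wrist_force: [-0.4, -1.4, -0.1]
finger_gap: 94.0
```

```bash
python3 - <<'E'
from h import *
import pickle
c=get_calibration("wrist"); print(read_state()["eef_pos"],read_state()["qd"])
im=camera("wrist")[:,:,::-1]; cv2.imwrite("pics/w1.png",im); pickle.dump(c,open("w1.pkl","wb"))
cv2.imwrite("pics/w1b.png",cv2.resize(im,None,fx=1.5,fy=1.5,interpolation=2))
s=camera("side")[:,:,::-1]; cv2.imwrite("pics/d1.png",s)
E
```

```text
[599.76649758 129.59666825 205.1189405 ] [-0.01702731 -0.01252559  0.00609199 -0.00027231  0.00066844 -0.0002249 ]
```

View pics/w1b.png

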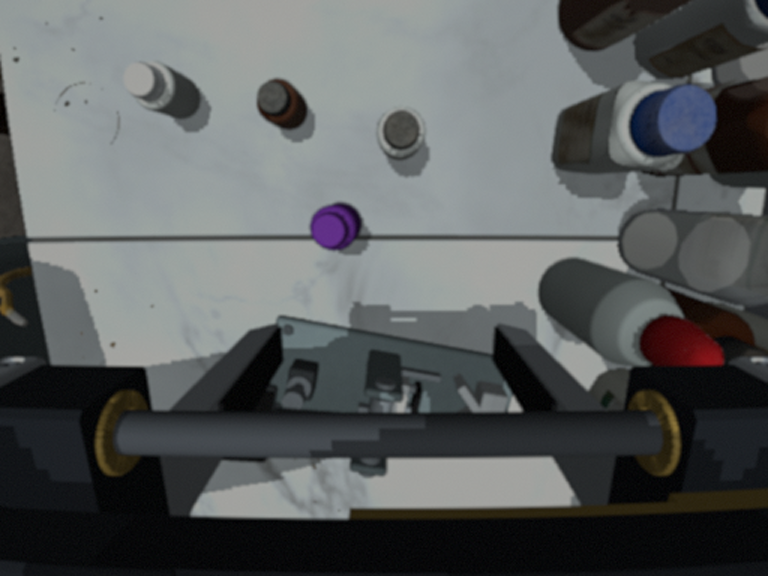

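View pics/d1.png

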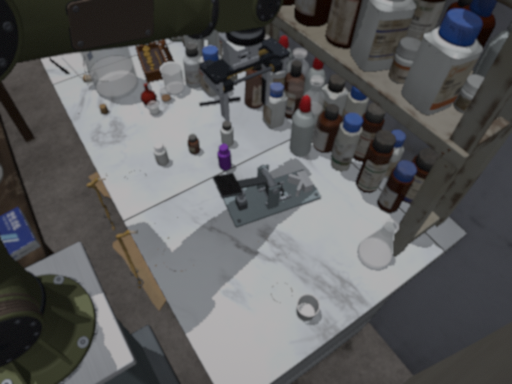

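```bash
python3 - <<'E'
from h import *
import pickle
np.set_printoptions(precision=1,suppress=True)
W=pickle.load(open("w1.pkl","rb"));S=get_calibration("scene");D=get_calibration("side")
im=cv2.imread("pics/w1.png")
crop=im[60:120,235:305]; cv2.imwrite("pics/v.png",cv2.resize(crop,None,fx=5,fy=5,interpolation=0))
g=cv2.cvtColor(im,cv2.COLOR_BGR2GRAY); m=(g<110).astype(np.uint8); m[:70]=0;m[105:]=0;m[:,:250]=0;m[:,290:]=0
n,l,st,ce=cv2.connectedComponentsWithStats(m)
for i in range(1,n):
    if st[i,4]>40: print(st[i],ce[i],onz(W,*ce[i],78)[:2])
print("cap",onz(W,268,86.7,78)[:2], "purple",onz(W,224,151,78)[:2], onz(S,*(120+265/3,150+240/3),78)[:2])
print("redbottle base near",onz(W,545/1.5,270/1.5,0)[:2],"cap", onz(W,680/1.5,345/1.5,170)[:2],onz(W,680/1.5,345/1.5,150)[:2])
print("plate TL",onz(W,278/1.5,316/1.5,12)[:2])
sd=cv2.imread("pics/d1.png")[100:230,190:340]; cv2.imwrite("pics/d1c.png",cv2.resize(sd,None,fx=4,fy=4,interpolation=2))
E
```

```text
[254  74  31  31 688] [268.7  90.3] [610.  233.1]
cap [609.3 236.7] purple [562.5 171. ] [552.  171.8]
redbottle base near [745.1 124.7] cap [760.4 115.1] [775.4 107.4]
plate TL [499.3  84.1]
```

View pics/v.png

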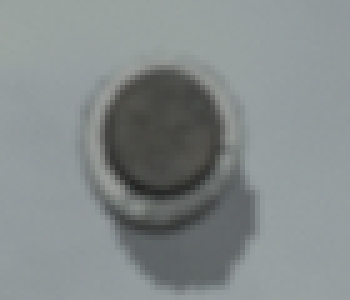

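View pics/d1c.png

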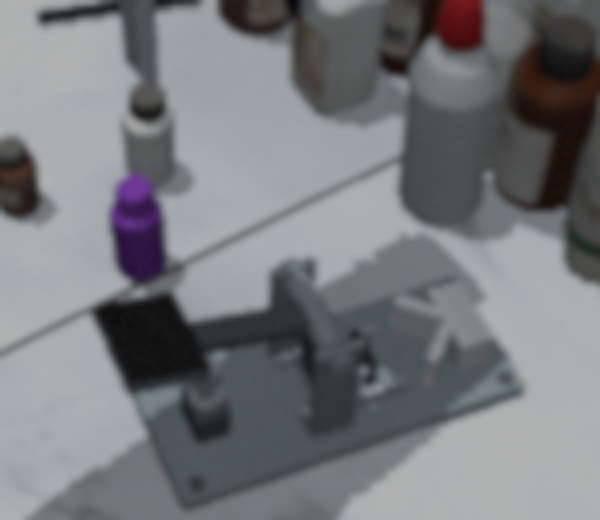

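```bash
python3 - <<'E'
from h import *
import pickle
np.set_printoptions(precision=1,suppress=True)
W=pickle.load(open("w1.pkl","rb"));D=get_calibration("side");S=get_calibration("scene")
print("W",onz(W,267.4,85.2,78)[:2])
d=lambda x,y:(190+x/4-.4,100+y/4-.4)
print("D vial",onz(D,*d(148,96),78)[:2],"purple",onz(D,*d(134,185),78)[:2])
print("D plate",onz(D,*d(187,507),12)[:2],onz(D,*d(524,390),12)[:2])
yaw=-0.194;c,s=np.cos(yaw),np.sin(yaw);o=np.array([609.8,11.3])
for p in [(-125,50),(-125,-50),(110,-50),(110,50)]: print(p,o+np.array([c*p[0]-s*p[1],s*p[0]+c*p[1]]))
E
```

```text
W [608.7 238.1]
D vial [607.3 230.8] purple [557.3 165.8]
D plate [478.5 -20.2] [702.3 -64.2]
(-125, 50) [496.8  84.5]
(-125, -50) [477.5 -13.7]
(110, -50) [708.1 -59. ]
(110, 50) [727.4  39.2]
```

{"op": "carry_out", "data": {"series": [{"delta_pos":[2,30,0],"turn":[0,0,0.18],"hand":1},{"delta_pos":[4,60,0],"turn":[0,0,0.36],"hand":1},{"delta_pos":[6,90,0],"turn":[0,0,0.54],"hand":1},{"delta_pos":[8,107,0],"turn":[0,0,0.72],"hand":1},{"delta_pos":[8,107,0],"turn":[0,0,0.9],"hand":1},{"delta_pos":[8,107,0],"turn":[0,0,1.08],"hand":1},{"delta_pos":[8,107,0],"turn":[0,0,1.26],"hand":1},{"delta_pos":[8,107,0],"turn":[0,0,1.377],"hand":1}]}}

```text
clock: 1.88
eef_pos: [608.1, 235.9, 205.7]
eef_rot: [3.142, 0.0, 2.951]
wrist_force: [1.0, -0.4, 0.0]
finger_gap: 94.1
```

{"op": "carry_out", "data": {"series": [{"delta_pos":[0,0,-40],"turn":[0,0,0],"hand":1},{"delta_pos":[0,0,-40],"turn":[0,0,0],"hand":1},{"delta_pos":[0,0,-40],"turn":[0,0,0],"hand":1}]}}

```text
clock: 2.25
eef_pos: [608.5, 236.6, 167.0]
eef_rot: [3.141, 0.001, 2.947]
wrist_force: [0.3, -0.4, -0.7]
finger_gap: 94.0
```

```bash
python3 - <<'E'
from h import *
import pickle
c=get_calibration("wrist"); s=read_state(); print(s["eef_pos"],s["eef_rot"],s["joints"])
im=camera("wrist")[:,:,::-1]; cv2.imwrite("pics/w2.png",im); pickle.dump((c,s),open("w2.pkl","wb"))
cv2.imwrite("pics/w2b.png",cv2.resize(im,None,fx=1.5,fy=1.5,interpolation=2))
E
```

```text
[608.45836321 236.61717592 167.00416951] [3.14099292e+00 1.17270127e-03 2.94696356e+00] [ 3.14811933e-01  5.60275124e-01  1.24301239e+00 -4.96922272e-05
  1.33698887e+00 -1.06134417e+00]
```

View pics/w2b.png

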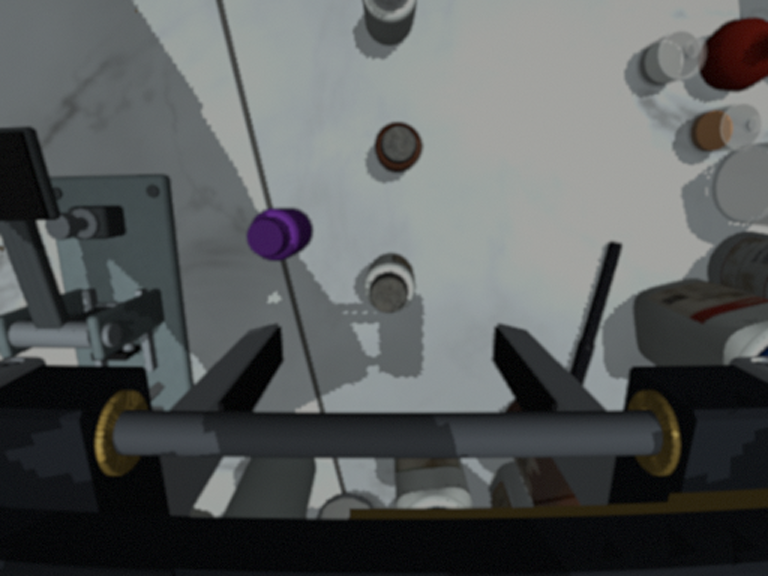

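```bash
python3 - <<'E'
from h import *
import pickle
np.set_printoptions(precision=1,suppress=True)
W,s=pickle.load(open("w2.pkl","rb"))
print("cap",onz(W,258.5,195,78)[:2],"base circ",onz(W,390/1.5,276/1.5,50)[:2])
print(proj(W,[608.4,236.6,78])*1.5, proj(W,s["eef_pos"])*1.5)
print("plate TL",onz(W,167/1.5,176/1.5,12)[:2])
im=cv2.imread("pics/w2.png")[160:220,225:295]; cv2.imwrite("pics/v2.png",cv2.resize(im,None,fx=5,fy=5,interpolation=0))
E
```

```text
cap [606.8 238. ] base circ [602.  240.7]
[386.1 295.3] [385.8 344.3]
plate TL [498.9  85.8]
```

View pics/v2.png

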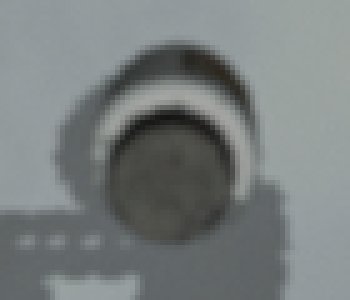

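```bash
python3 - <<'E'
from h import *
import pickle
np.set_printoptions(precision=1,suppress=True)
W,s=pickle.load(open("w2.pkl","rb"));S=get_calibration("scene")
for p in [(635,330),(640,290),(730,340)]: print(p,[onz(W,p[0]/1.5,p[1]/1.5,z)[:2] for z in (0,60,120)])
for p in [(135,225),(120,235),(115,190),(80,255),(103,240)]: print(p,[onz(S,*p,z)[:2] for z in (0,60,120)])
E
```

```text
(635, 330) [array([700.6, 439.8]), array([673.1, 407. ]), array([645.6, 374.2])]
(640, 290) [array([665.2, 446.1]), array([643.8, 412.2]), array([622.4, 378.4])]
(730, 340) [array([728.2, 527.2]), array([695.9, 479.3]), array([663.6, 431.4])]
(135, 225) [array([749. , 226.5]), array([702.9, 251.4]), array([656.8, 276.4])]
(120, 235) [array([754.5, 269.1]), array([708. , 290.7]), array([661.5, 312.4])]
(115, 190) [array([881.3, 178.9]), array([824.8, 207.6]), array([768.3, 236.3])]
(80, 255) [array([783.6, 364. ]), array([734.8, 378.1]), array([686. , 392.2])]
(103, 240) [array([775.3, 303.7]), array([727.1, 322.6]), array([679. , 341.5])]
```

Clear all round. Descend over the vial and grip.

{"op": "carry_out", "data": {"series": [{"delta_pos":[-1,1.5,-35],"turn":[0,0,0],"hand":1},{"delta_pos":[-1,1.5,-70],"turn":[0,0,0],"hand":1},{"delta_pos":[-1,1.5,-105],"turn":[0,0,0],"hand":1},{"delta_pos":[-1,1.5,-133],"turn":[0,0,0],"hand":1},{"delta_pos":[-1,1.5,-133],"turn":[0,0,0],"hand":1},{"delta_pos":[-1,1.5,-133],"turn":[0,0,0],"hand":1}]}}

```text
clock: 3.05
eef_pos: [608.0, 238.8, 34.6]
eef_rot: [3.14, 0.002, 2.948]
wrist_force: [1.3, 0.1, -0.9]
finger_gap: 93.8
```

{"op": "carry_out", "data": {"series": [{"delta_pos":[0,0,0],"hand":0.7,"turn":[0,0,0]},{"delta_pos":[0,0,0],"hand":0.55,"turn":[0,0,0]},{"delta_pos":[0,0,0],"hand":0.45,"turn":[0,0,0]},{"delta_pos":[0,0,0],"hand":0.3,"turn":[0,0,0]},{"delta_pos":[0,0,0],"hand":0.3,"turn":[0,0,0]},{"delta_pos":[0,0,0],"hand":0.3,"turn":[0,0,0]},{"delta_pos":[0,0,0],"hand":0.3,"turn":[0,0,0]},{"delta_pos":[0,0,0],"hand":0.3,"turn":[0,0,0]}], "squeeze": 10}}

```text
clock: 4.05
eef_pos: [607.0, 238.5, 32.4]
eef_rot: [-3.142, 0.0, 2.948]
wrist_force: [0.6, -0.7, 0.4]
finger_gap: 35.4
```

```bash
python3 - <<'E'
from h import *
s=read_state(); print(s)
for n in ["scene","side"]:
    im=camera(n)[:,:,::-1]; cv2.imwrite(f"pics/{n}3.png",im)
a=cv2.imread("pics/scene3.png")[150:350,100:350]
b=cv2.imread("pics/side3.png")[60:260,130:350]
cv2.imwrite("pics/c3.png",cv2.resize(np.hstack([a,b]),None,fx=1.7,fy=1.7,interpolation=2))
E
```

```text
{'clock': 4.05, 'joints': array([ 3.18226541e-01,  6.99226260e-01,  1.35125300e+00, -6.28074780e-05,
        1.09114430e+00, -1.05873659e+00]), 'qd': array([-0.00104371, -0.00023561, -0.00119752, -0.00034178,  0.00053131,
        0.00075162]), 'effort': array([ 8.19633831e-02, -7.04723454e+01, -3.15326428e+01,  5.25838451e-02,
        5.34566352e-02,  4.06650652e-04]), 'eef_pos': array([606.99886057, 238.47786943,  32.41800687]), 'eef_rot': array([-3.14152894e+00,  3.57039455e-07,  2.94778844e+00]), 'wrist_force': array([ 0.55002432, -0.73288655,  0.4266353 ]), 'moment': array([ 0.03568663, -0.05807636,  0.02795366]), 'finger_gap': 35.42339687826145}
```

View pics/c3.png

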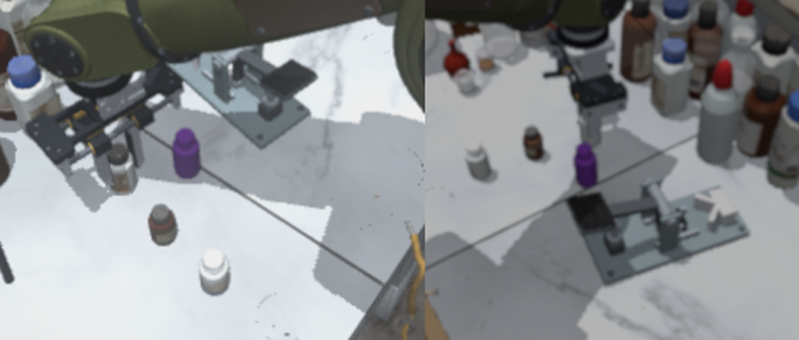

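{"op": "carry_out", "data": {"series": [{"delta_pos":[0,0,25],"turn":[0,0,0],"hand":0.3},{"delta_pos":[0,0,70],"turn":[0,0,0],"hand":0.3},{"delta_pos":[0,0,120],"turn":[0,0,0],"hand":0.3},{"delta_pos":[8,-25,168],"turn":[0,0,0],"hand":0.3},{"delta_pos":[24,-70,168],"turn":[0,0,0],"hand":0.3},{"delta_pos":[33,-110,168],"turn":[0,0,0],"hand":0.3},{"delta_pos":[33,-125,168],"turn":[0,0,0],"hand":0.3},{"delta_pos":[33,-125,168],"turn":[0,0,0],"hand":0.3}], "squeeze": 10}}

```text
clock: 5.15
eef_pos: [639.9, 113.2, 200.5]
eef_rot: [3.142, -0.0, 2.947]
wrist_force: [-0.3, 1.1, -0.4]
finger_gap: 35.4
```

{"op": "carry_out", "data": {"series": [{"delta_pos":[0,0,0],"turn":[0,0,0],"hand":0.3},{"delta_pos":[0,0,0],"turn":[0,0,0],"hand":0.3}]}}

```text
clock: 5.4
eef_pos: [639.8, 114.7, 200.5]
eef_rot: [3.142, -0.0, 2.949]
wrist_force: [-1.0, 0.3, -1.5]
finger_gap: 35.9
```

```bash
python3 - <<'E'
from h import *
import pickle
c=get_calibration("wrist"); s=read_state(); print(s["eef_pos"],s["eef_rot"],s["finger_gap"],s["wrist_force"])
im=camera("wrist")[:,:,::-1]; cv2.imwrite("pics/w4.png",im); pickle.dump((c,s),open("w4.pkl","wb"))
cv2.imwrite("pics/w4b.png",cv2.resize(im,None,fx=1.5,fy=1.5,interpolation=2))
E
```

```text
[639.79264497 114.69219339 200.4691351 ] [ 3.14150290e+00 -2.73739750e-05  2.94917819e+00] 35.883183903707206 [-1.02257156  0.31715423 -1.46097096]
```

View pics/w4b.png

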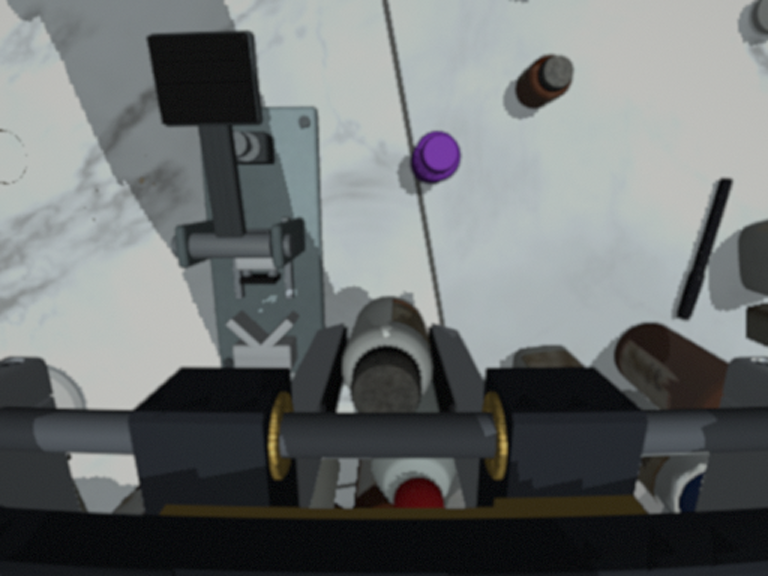

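```bash
python3 - <<'E'
from h import *
import pickle
np.set_printoptions(precision=1,suppress=True)
W,s=pickle.load(open("w4.pkl","rb"))
im=cv2.imread("pics/w4.png")[140:260,120:290]; cv2.imwrite("pics/v4.png",cv2.resize(im,None,fx=4.7,fy=4.7,interpolation=2))
e=s["eef_pos"]
print(proj(W,[e[0],e[1],246.5])*1.5,proj(W,[e[0],e[1],168.5])*1.5)
print("cap",onz(W,386/1.5,382/1.5,246.5))
E
```

```text
[385.3 392.1] [385.9 322.5]
cap [636.1 115.6 246.5]
```

View pics/v4.png

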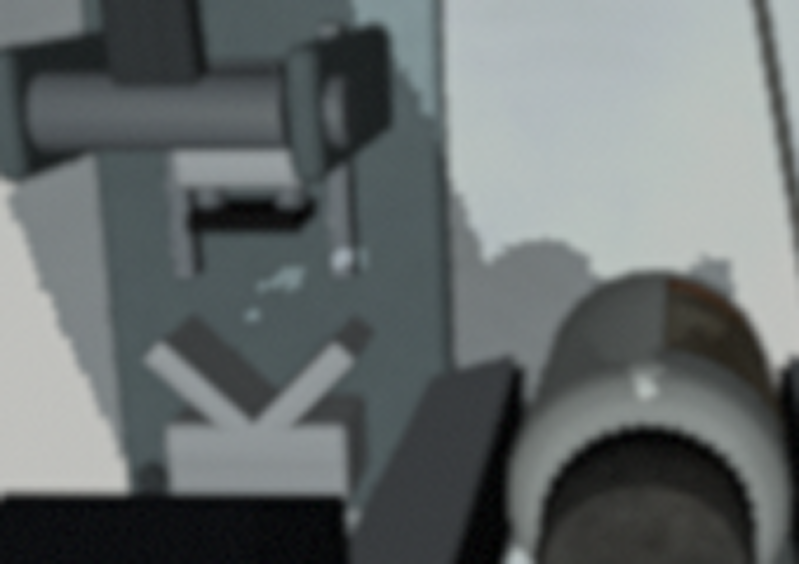

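```bash
python3 - <<'E'
from h import *
import pickle
np.set_printoptions(precision=1,suppress=True)
W,s=pickle.load(open("w4.pkl","rb"))
f=lambda x,y:(120+x/4.7-.4,140+y/4.7-.4)
yaw=s["eef_rot"][2]-np.pi; print("yaw tool",yaw)
yaw=-0.194
R=np.array([[np.cos(yaw),-np.sin(yaw)],[np.sin(yaw),np.cos(yaw)]])
o=np.array([609.8,11.3])
P=dict(vertex=(257,408,40),lin=(165,343,40),rin=(338,343,40),lout=(148,356,40),rout=(352,353,40),padl=(195,229,38),padr=(302,227,38),blkL=(168,425,40),blkR=(347,427,40),plateR=(440,190,12),plateR0=(455,350,12),plateL=(128,480,12))
for k,(x,y,z) in P.items():
    w=onz(W,*f(x,y),z)[:2]; print(k,w,"clamp",R.T@(w-o))
W0p=[(203,72),(725,180),(665,386)]
g=lambda x,y:(x/1.5-.2,y/1.5-.2)
for nm,p,z in [("TL",(318,108),12),("tr1",(148,36),122),("tr2",(252,31),122),("tr3",(262,124),112),("tr4",(165,127),112)]:
    w=onz(W,*g(*p),z)[:2]; print(nm,w,R.T@(w-o))
E
```

```text
yaw tool -0.1924144649579187
vertex [675.1  -0.2] clamp [66.3  1.3]
lin [652.6 -19.9] clamp [ 48.  -22.4]
rin [661.4  26. ] clamp [47.8 24.4]
lout [655.2 -25.5] clamp [ 51.6 -27.3]
rout [664.8  29. ] clamp [50.6 28. ]
padl [624.2  -4.2] clamp [ 17.1 -12.4]
padr [629.1  23.9] clamp [16.5 16.1]
blkL [675.2 -25.6] clamp [ 71.3 -23.6]
blkR [685.   22.5] clamp [71.6 25.5]
plateR [630.6  56.9] clamp [11.6 48.7]
plateR0 [677.2  50.4] clamp [58.5 51.4]
plateL [698.2 -55.1] clamp [ 99.6 -48.1]
TL [499.1  85.2] [-122.9   51.2]
tr1 [463.1  12.1] [-144.1  -27.5]
tr2 [473.7  70.9] [-145.    32.2]
tr3 [521.3  61.9] [-96.6  32.6]
tr4 [510.5   3.3] [-95.8 -27. ]
```

```bash
python3 - <<'E'
from h import *
import pickle
np.set_printoptions(precision=1,suppress=True)
W,s=pickle.load(open("w4.pkl","rb"))
e=s["eef_pos"]; a=np.array([np.cos(-.193),np.sin(-.193)]);b=np.array([-a[1],a[0]])
q=lambda p:((p-[120,140]+.4)*4.7)
for nm,r,z in [("bottom",18,168.5),("capbase",13,230.5),("captop",13,246.5),("mid",18,215)]:
    for d in (-3,0,3):
        t=np.linspace(0,2*np.pi,73)
        P=np.array([q(proj(W,[*(e[:2]+a*(d+r*np.cos(u))+b*r*np.sin(u)),z])) for u in t])
        print(nm,d,"top",P[:,1].min(),"L/R",P[:,0].min(),P[:,0].max())
E
```

```text
bottom -3 top 230.90445322953278 L/R 538.4230377320232 755.9328604284208
bottom 0 top 248.89665672773612 L/R 538.7787585111603 755.5810065657287
bottom 3 top 266.77370360700166 L/R 539.1342180470259 755.2295269818433
capbase -3 top 386.0530828024407 L/R 537.9973736218063 753.6299954642567
capbase 0 top 410.0221281848588 L/R 538.5120402958142 753.1350719261584
capbase 3 top 433.76388415650825 L/R 539.0255777725934 752.6414295121215
captop -3 top 435.5080443524899 L/R 526.0498949038251 764.5144246524111
captop 0 top 461.80049945371036 L/R 526.6924368327719 763.9002669805126
captop 3 top 487.81024250000235 L/R 527.3331115874739 763.2881242959319
mid -3 top 309.3873053917352 L/R 509.69043015407493 782.7958773518278
mid 0 top 331.7688861810325 L/R 510.2735987830741 782.2264739944735
mid 3 top 353.96223871855614 L/R 510.85576831277865 781.6582164287556
```

{"op": "carry_out", "data": {"series": [{"delta_pos":[3,-25,0],"turn":[0,0,0],"hand":0.3},{"delta_pos":[5,-60,0],"turn":[0,0,0],"hand":0.3},{"delta_pos":[8,-95,0],"turn":[0,0,0],"hand":0.3},{"delta_pos":[8.5,-109.7,-20],"turn":[0,0,0],"hand":0.3},{"delta_pos":[8.5,-109.7,-55],"turn":[0,0,0],"hand":0.3},{"delta_pos":[8.5,-109.7,-90],"turn":[0,0,0],"hand":0.3},{"delta_pos":[8.5,-109.7,-115],"turn":[0,0,0],"hand":0.3},{"delta_pos":[8.5,-109.7,-115],"turn":[0,0,0],"hand":0.3}]}}

```text
clock: 6.45
eef_pos: [647.6, 4.4, 83.7]
eef_rot: [-3.141, -0.003, 2.948]
wrist_force: [0.5, -0.4, 0.2]
finger_gap: 35.5
```

{"op": "carry_out", "data": {"series": [{"delta_pos":[0,0,0],"turn":[0,0,0],"hand":0.3}]}}

```text
clock: 6.58
eef_pos: [649.1, 4.1, 86.8]
eef_rot: [3.141, 0.002, 2.948]
wrist_force: [0.8, -0.2, -0.2]
finger_gap: 35.2
```

```bash
python3 - <<'E'
from h import *
import pickle
c=get_calibration("wrist"); s=read_state(); print(s["eef_pos"],s["eef_rot"],s["finger_gap"],s["wrist_force"])
im=camera("wrist")[:,:,::-1]; cv2.imwrite("pics/w5.png",im); pickle.dump((c,s),open("w5.pkl","wb"))
a=camera("scene")[:,:,::-1][140:260,170:330];b=camera("side")[:,:,::-1][130:250,190:350]
cv2.imwrite("pics/c5.png",cv2.resize(np.hstack([a,b]),None,fx=2.5,fy=2.5,interpolation=2))
cv2.imwrite("pics/w5b.png",cv2.resize(im,None,fx=1.5,fy=1.5,interpolation=2))
E
```

```text
[649.05542096   4.08081401  86.8002756 ] [3.14133924e+00 1.55575392e-03 2.94816190e+00] 35.22483836355172 [ 0.82873411 -0.22541261 -0.16712529]
```

View pics/w5b.png

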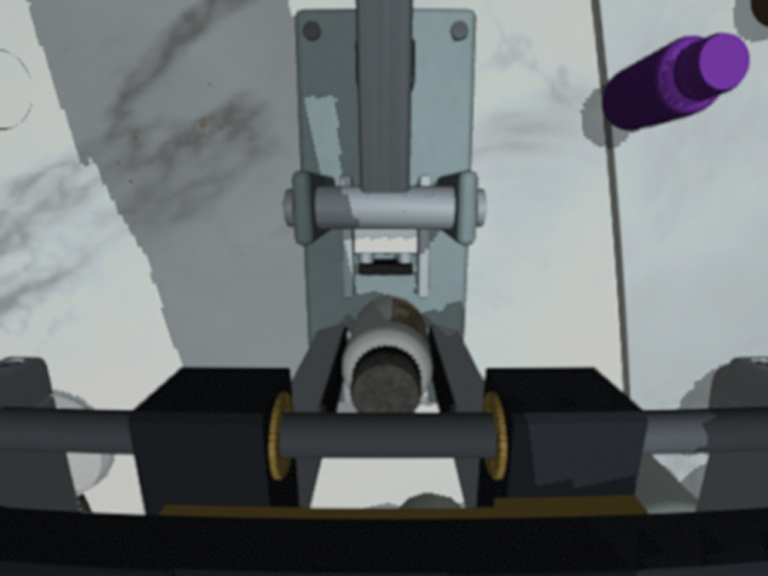

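View pics/c5.png

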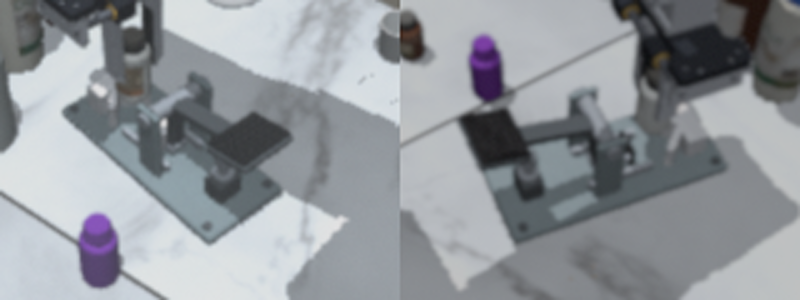

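```bash
python3 - <<'E'
from h import *
import pickle
np.set_printoptions(precision=1,suppress=True)
W,s=pickle.load(open("w5.pkl","rb"));e=s["eef_pos"]
im=cv2.imread("pics/w5.png")[150:280,190:330]; cv2.imwrite("pics/v5.png",cv2.resize(im,None,fx=4.5,fy=4.5,interpolation=2))
yaw=-0.193;R=np.array([[np.cos(yaw),-np.sin(yaw)],[np.sin(yaw),np.cos(yaw)]]);o=np.array([609.8,11.3])
print("tcp",R.T@(e[:2]-o))
for nm,p,z in [("pad",(386,273),38),("vial edge",(388,298),54.4)]:
    w=onz(W,p[0]/1.5-.2,p[1]/1.5-.2,z)[:2]; print(nm,w,R.T@(w-o))
E
```

```text
tcp [39.9  0.4]
pad [626.5   8.3] [17.   0.3]
vial edge [636.3   7.5] [26.8  1.3]
```

View pics/v5.png

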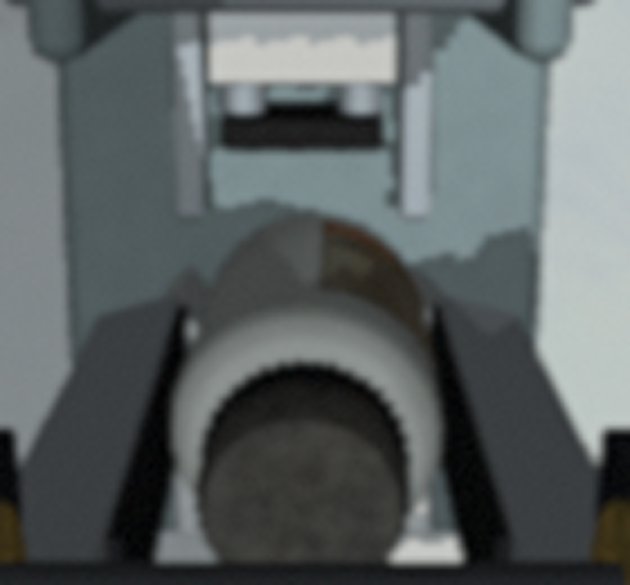

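{"op": "carry_out", "data": {"series": [{"delta_pos":[-2.4,0.8,0],"turn":[0,0,0],"hand":0.3},{"delta_pos":[-2.4,0.8,-10],"turn":[0,0,0],"hand":0.3},{"delta_pos":[-2.4,0.8,-20],"turn":[0,0,0],"hand":0.3},{"delta_pos":[-2.4,0.8,-29],"turn":[0,0,0],"hand":0.3},{"delta_pos":[-2.4,0.8,-36],"turn":[0,0,0],"hand":0.3},{"delta_pos":[-2.4,0.8,-39],"turn":[0,0,0],"hand":0.3},{"delta_pos":[-2.4,0.8,-40],"turn":[0,0,0],"hand":0.3},{"delta_pos":[-2.4,0.8,-40],"turn":[0,0,0],"hand":0.3}]}}

```text
clock: 7.72
eef_pos: [646.2, 4.6, 45.7]
eef_rot: [3.142, 0.0, 2.948]
wrist_force: [0.6, 0.2, -0.7]
finger_gap: 35.0
```

{"op": "carry_out", "data": {"series": [{"delta_pos":[0,0,0],"turn":[0,0,0],"hand":0.3},{"delta_pos":[0,0,0],"turn":[0,0,0],"hand":0.3}]}}

```text
clock: 7.98
eef_pos: [646.2, 4.6, 45.7]
eef_rot: [3.142, 0.0, 2.948]
wrist_force: [0.6, -0.7, 0.2]
finger_gap: 35.4
```

```bash
python3 - <<'E'
from h import *
import pickle
c=get_calibration("wrist"); s=read_state(); print(s["eef_pos"],s["eef_rot"],s["finger_gap"],s["wrist_force"],s["moment"])
im=camera("wrist")[:,:,::-1]; cv2.imwrite("pics/w6.png",im); pickle.dump((c,s),open("w6.pkl","wb"))
a=camera("scene")[:,:,::-1][140:240,190:330];b=im[150:280,175:345]
cv2.imwrite("pics/c6.png",np.hstack([cv2.resize(a,(400,400*100//140),interpolation=2)[:285],cv2.resize(b,(373,285),interpolation=2)]))
E
```

```text
[646.20156114   4.59558641  45.65041124] [3.14154562e+00 3.87914090e-04 2.94782186e+00] 35.40524962323278 [ 0.56843443 -0.69859193  0.18404943] [ 0.06916333 -0.00481118  0.03571403]
```

View pics/c6.png

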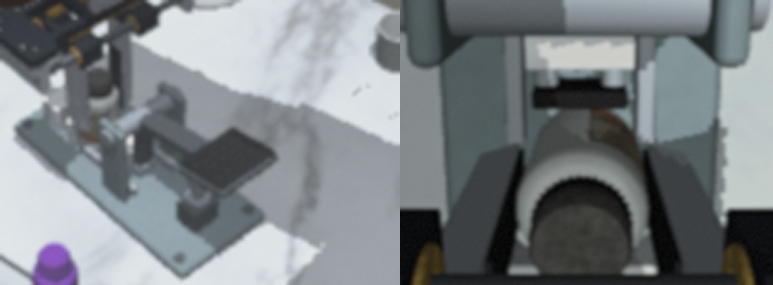

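{"op": "carry_out", "data": {"series": [{"delta_pos":[0,0,-0.6],"turn":[0,0,0],"hand":0.3},{"delta_pos":[0,0,-1.2],"turn":[0,0,0],"hand":0.3},{"delta_pos":[0,0,-1.2],"turn":[0,0,0],"hand":0.3}]}}

```text
clock: 8.45
eef_pos: [646.1, 4.6, 44.3]
eef_rot: [-3.142, 0.0, 2.948]
wrist_force: [-0.0, 0.3, 1.4]
finger_gap: 35.3
```

{"op": "carry_out", "data": {"series": [{"delta_pos":[0,0,0],"turn":[0,0,0],"hand":0.42},{"delta_pos":[0,0,0],"turn":[0,0,0],"hand":0.48},{"delta_pos":[0,0,0],"turn":[0,0,0],"hand":0.6},{"delta_pos":[0,0,0],"turn":[0,0,0],"hand":0.7},{"delta_pos":[0,0,0],"turn":[0,0,0],"hand":0.7},{"delta_pos":[0,0,0],"turn":[0,0,0],"hand":0.7}]}}

```text
clock: 9.2
eef_pos: [646.1, 4.6, 44.3]
eef_rot: [-3.142, 0.0, 2.948]
wrist_force: [0.3, -0.7, 0.5]
finger_gap: 65.9
```

```bash
python3 - <<'E'
from h import *
import pickle
c=get_calibration("wrist"); s=read_state(); print(s["eef_pos"],s["eef_rot"],s["finger_gap"],s["wrist_force"],s["moment"])
im=camera("wrist")[:,:,::-1]; cv2.imwrite("pics/w7.png",im); pickle.dump((c,s),open("w7.pkl","wb"))
a=camera("scene")[:,:,::-1][140:240,190:330];b=im[150:280,175:345]
cv2.imwrite("pics/c7.png",np.hstack([cv2.resize(a,(400,400*100//140),interpolation=2)[:285],cv2.resize(b,(373,285),interpolation=2)]))
E
```

```text
[646.09351989   4.59200739  44.25156585] [-3.14156336e+00  1.85798920e-05  2.94783879e+00] 65.94228050869894 [ 0.33876738 -0.73298031  0.49513982] [ 0.08667116 -0.05939205  0.01987147]
```

View pics/c7.png

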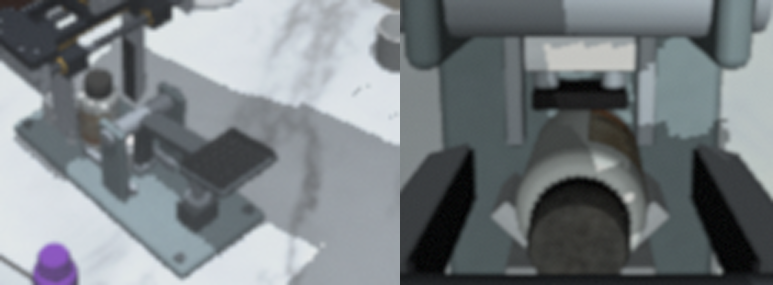

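{"op": "carry_out", "data": {"series": [{"delta_pos":[0,0,10],"turn":[0,0,0],"hand":0.7},{"delta_pos":[0,0,30],"turn":[0,0,0],"hand":0.75},{"delta_pos":[0,0,60],"turn":[0,0,0],"hand":0.75},{"delta_pos":[0,0,95],"turn":[0,0,0],"hand":0.75},{"delta_pos":[0,0,125],"turn":[0,0,0],"hand":0.75},{"delta_pos":[0,0,140],"turn":[0,0,0],"hand":0.6},{"delta_pos":[0,0,140],"turn":[0,0,0],"hand":0.3}], "squeeze": 10}}

```text
clock: 10.18
eef_pos: [646.4, 4.6, 185.4]
eef_rot: [3.141, 0.002, 2.948]
wrist_force: [1.0, 1.0, -1.2]
finger_gap: 54.5
```

```bash
python3 - <<'E'
from h import *
import pickle
c=get_calibration("wrist"); s=read_state(); print(s["eef_pos"],s["finger_gap"])
im=camera("wrist")[:,:,::-1]; cv2.imwrite("pics/w8.png",im); pickle.dump((c,s),open("w8.pkl","wb"))
cv2.imwrite("pics/w8b.png",cv2.resize(im,None,fx=1.5,fy=1.5,interpolation=2))
E
```

```text
[646.35185221   4.59826059 185.41739601] 54.493169116263644
```

View pics/w8b.png

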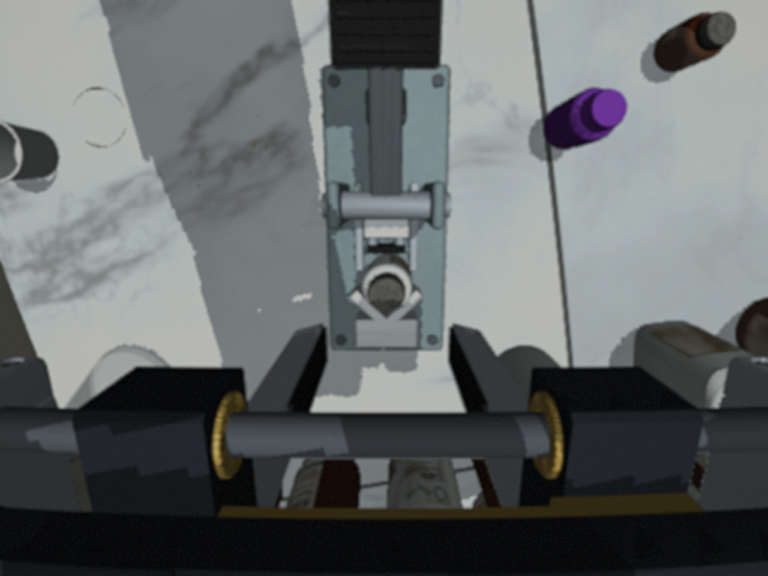

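```bash
python3 - <<'E'
from h import *
import pickle
np.set_printoptions(precision=1,suppress=True)
W,s=pickle.load(open("w8.pkl","rb"))
yaw=-0.193;R=np.array([[np.cos(yaw),-np.sin(yaw)],[np.sin(yaw),np.cos(yaw)]]);o=np.array([609.8,11.3])
for nm,p,z in [("cap",(385.5,291),90),("c1",(321,66),12),("c2",(450,66),12),("c3",(331,350),12),("c4",(443,350),12),("pad",(386,253),38),("trL",(330,66),112),("trR",(441,66),112)]:
    w=onz(W,p[0]/1.5-.2,p[1]/1.5-.2,z)[:2]; print(nm,w,R.T@(w-o))
E
```

```text
cap [644.7   4.2] [35.6 -0.2]
c1 [479.5 -13.9] [-123.   -49.8]
c2 [498.6  83.1] [-122.9   49.2]
c3 [706.6 -57.4] [108.1 -48.8]
c4 [725.6  39.7] [108.2  50.1]
pad [627.5   7.8] [18. -0.]
trL [508.8   0.1] [-97.  -30.4]
trR [520.5  59.9] [-96.9  30.6]
```

{"op": "carry_out", "data": {"series": [{"delta_pos":[-40,8,0],"turn":[0,0,0],"hand":0.2},{"delta_pos":[-80,16,0],"turn":[0,0,0],"hand":0.1},{"delta_pos":[-120,24,0],"turn":[0,0,0],"hand":0},{"delta_pos":[-154.5,31,0],"turn":[0,0,0],"hand":0},{"delta_pos":[-154.5,31,-20],"turn":[0,0,0],"hand":0},{"delta_pos":[-154.5,31,-35],"turn":[0,0,0],"hand":0},{"delta_pos":[-154.5,31,-42],"turn":[0,0,0],"hand":0},{"delta_pos":[-154.5,31,-42],"turn":[0,0,0],"hand":0}], "squeeze": 20}}

```text
clock: 11.22
eef_pos: [491.5, 35.5, 141.5]
eef_rot: [-3.141, -0.001, 2.948]
wrist_force: [-0.5, 0.1, -0.2]
finger_gap: 0.6
```

```bash
python3 - <<'E'
from h import *
s=read_state(); print(s["eef_pos"],s["finger_gap"],s["wrist_force"])
a=camera("scene")[:,:,::-1][120:260,170:340];b=camera("side")[:,:,::-1][100:240,180:350]
cv2.imwrite("pics/c9.png",cv2.resize(np.hstack([a,b]),None,fx=2.3,fy=2.3,interpolation=2))
E
```

```text
[491.51325902  35.52498594 141.54706318] 0.5841213388109341 [-0.53913845  0.10806257 -0.15272752]
```

View pics/c9.png

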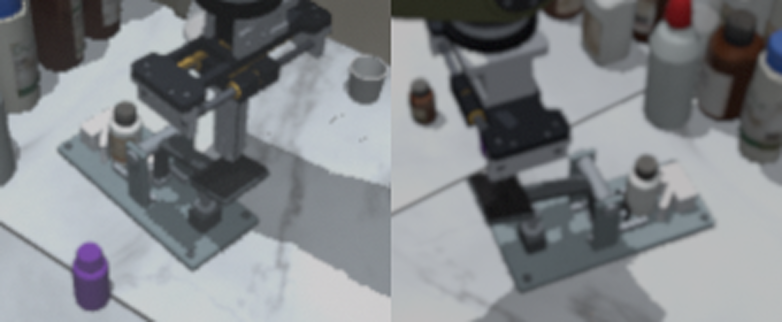

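```bash
python3 - <<'E'
from h import *
import pickle
np.set_printoptions(precision=1,suppress=True)
W,s=pickle.load(open("w8.pkl","rb"))
im=cv2.imread("pics/w8.png")[150:240,220:300]; cv2.imwrite("pics/v8.png",cv2.resize(im,None,fx=6,fy=6,interpolation=2))
yaw=-0.193;R=np.array([[np.cos(yaw),-np.sin(yaw)],[np.sin(yaw),np.cos(yaw)]]);o=np.array([609.8,11.3])
q=lambda x,y,z:(proj(W,[*(o+R@np.array([x,y])),z])-[220,150]+.4)*6
t=np.linspace(0,2*np.pi,73)
for X in (36,39,42):
  for nm,r,z in [("bottom",18,12),("captop",13,90),("capbase",13,74),("sh",18,64)]:
    P=np.array([q(X+r*np.cos(u),r*np.sin(u),z) for u in t]); print(X,nm,"y",P[:,1].min(),P[:,1].max(),"x",P[:,0].min(),P[:,0].max())
E
```

```text
36 bottom y 94.32864377593685 262.5824028374807 x 140.3451556078851 311.43080956472454
36 captop y 190.45193409365407 342.6517549449505 x 146.31301478222275 302.96659455532927
36 capbase y 172.5947781619525 317.31529442433657 x 150.6958974761385 299.19824216199777
36 sh y 134.7273791226542 329.13285776990966 x 125.56343719169548 324.68630510600497
39 bottom y 108.64253531862825 276.25739692332684 x 140.53114033682186 311.2880652770406
39 captop y 208.3496282672429 359.79008326032647 x 146.53919537320922 302.8020383683371
39 capbase y 189.59364545562846 333.6355216956955 x 150.89886573317176 299.0520815711244
39 sh y 151.33058525751449 344.8578321532621 x 125.81639600210606 324.4874534394312
42 bottom y 122.9032707413847 289.8791776330523 x 140.71707557389612 311.14527916295344
42 captop y 226.15956553548665 376.8411256478317 x 146.76521825213473 302.6374779621665
42 capbase y 206.51413907278163 349.8776639587133 x 151.10171236036444 298.9059007503661
42 sh y 167.86058184049227 360.50986936574236 x 126.06923677238247 324.2885888546963
```

View pics/v8.png

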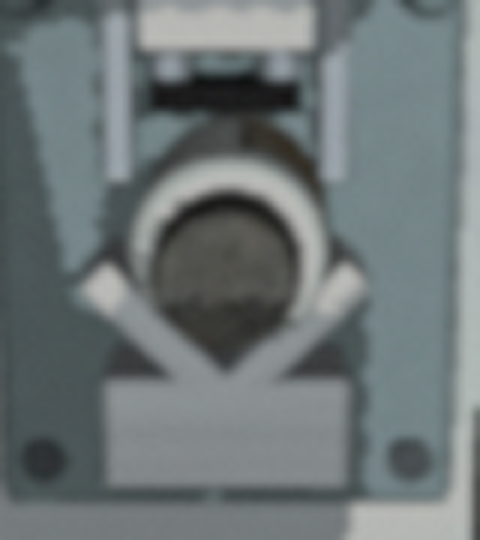

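{"op": "carry_out", "data": {"series": [{"delta_pos":[0,0,-10],"turn":[0,0,0],"hand":0},{"delta_pos":[0,0,-20],"turn":[0,0,0],"hand":0},{"delta_pos":[0,0,-25],"turn":[0,0,0],"hand":0},{"delta_pos":[0,0,-28],"turn":[0,0,0],"hand":0},{"delta_pos":[0,0,-31],"turn":[0,0,0],"hand":0},{"delta_pos":[0,0,-34],"turn":[0,0,0],"hand":0}]}}

```text
clock: 12.08
eef_pos: [491.5, 35.6, 108.4]
eef_rot: [3.142, -0.0, 2.948]
wrist_force: [-5.5, 1.3, 7.6]
finger_gap: 0.7
```

{"op": "carry_out", "data": {"series": [{"delta_pos":[0,0,-3],"turn":[0,0,0],"hand":0},{"delta_pos":[0,0,-6],"turn":[0,0,0],"hand":0},{"delta_pos":[0,0,-9],"turn":[0,0,0],"hand":0},{"delta_pos":[0,0,-12],"turn":[0,0,0],"hand":0}]}}

```text
clock: 12.58
eef_pos: [491.2, 35.7, 96.4]
eef_rot: [-3.142, -0.001, 2.948]
wrist_force: [-7.3, 0.6, 9.2]
finger_gap: 0.8
```

{"op": "carry_out", "data": {"series": [{"delta_pos":[-1.5,0.3,-2],"turn":[0,0,0],"hand":0},{"delta_pos":[-3,0.6,-4],"turn":[0,0,0],"hand":0},{"delta_pos":[-3.5,0.7,-6],"turn":[0,0,0],"hand":0}]}}

```text
clock: 12.95
eef_pos: [490.2, 36.0, 91.7]
eef_rot: [3.141, 0.006, 2.948]
wrist_force: [6.3, -2.3, 9.0]
finger_gap: 0.5
```

{"op": "carry_out", "data": {"series": [{"delta_pos":[0,0,-1.5],"turn":[0,0,0],"hand":0},{"delta_pos":[0,0,-3],"turn":[0,0,0],"hand":0}]}}

```text
clock: 13.2
eef_pos: [490.1, 36.0, 88.7]
eef_rot: [3.141, 0.006, 2.948]
wrist_force: [4.1, -2.0, 8.7]
finger_gap: 0.3
```

{"op": "carry_out", "data": {"series": [{"delta_pos":[0,0,-1],"turn":[0,0,0],"hand":0},{"delta_pos":[0,0,-2],"turn":[0,0,0],"hand":0}]}}

```text
clock: 13.45
eef_pos: [490.0, 36.0, 86.7]
eef_rot: [3.141, 0.005, 2.948]
wrist_force: [3.6, -2.8, 10.8]
finger_gap: 0.5
```

{"op": "carry_out", "data": {"series": [{"delta_pos":[0,0,-1],"turn":[0,0,0],"hand":0},{"delta_pos":[0,0,-2],"turn":[0,0,0],"hand":0}]}}

```text
clock: 13.7
eef_pos: [490.0, 36.0, 84.8]
eef_rot: [3.141, 0.005, 2.948]
wrist_force: [2.1, -2.1, 11.0]
finger_gap: 0.4
```

{"op": "carry_out", "data": {"series": [{"delta_pos":[0,0,-1],"turn":[0,0,0],"hand":0},{"delta_pos":[0,0,-2],"turn":[0,0,0],"hand":0}]}}

```text
clock: 13.95
eef_pos: [490.0, 36.0, 82.8]
eef_rot: [3.141, 0.005, 2.948]
wrist_force: [4.0, -1.3, 10.8]
finger_gap: 0.3
```

{"op": "carry_out", "data": {"series": [{"delta_pos":[0,0,-1],"turn":[0,0,0],"hand":0},{"delta_pos":[0,0,-2],"turn":[0,0,0],"hand":0}]}}

```text
clock: 14.2
eef_pos: [490.2, 36.0, 81.1]
eef_rot: [3.141, 0.006, 2.948]
wrist_force: [0.6, -2.0, 21.3]
finger_gap: 0.7
```

{"op": "carry_out", "data": {"series": [{"delta_pos":[0,0,-1],"turn":[0,0,0],"hand":0},{"delta_pos":[0,0,-2],"turn":[0,0,0],"hand":0}]}}

```text
clock: 14.45
eef_pos: [490.4, 36.0, 80.4]
eef_rot: [3.141, 0.007, 2.948]
wrist_force: [-8.5, -2.3, 39.8]
finger_gap: 0.6
```

{"op": "carry_out", "data": {"series": [{"delta_pos":[0,0,1.2],"turn":[0,0,0],"hand":0},{"delta_pos":[0,0,1.2],"turn":[0,0,0],"hand":0}]}}

```text
clock: 14.7
eef_pos: [490.2, 36.0, 80.9]
eef_rot: [3.141, 0.006, 2.948]
wrist_force: [-0.2, -1.8, 22.1]
finger_gap: 0.3
```

{"op": "carry_out", "data": {"series": [{"delta_pos":[0,0,0],"turn":[0,0,0],"hand":0},{"delta_pos":[0,0,0],"turn":[0,0,0],"hand":0},{"delta_pos":[0,0,0],"turn":[0,0,0],"hand":0},{"delta_pos":[0,0,0],"turn":[0,0,0],"hand":0},{"delta_pos":[0,0,0],"turn":[0,0,0],"hand":0},{"delta_pos":[0,0,0],"turn":[0,0,0],"hand":0},{"delta_pos":[0,0,0],"turn":[0,0,0],"hand":0},{"delta_pos":[0,0,0],"turn":[0,0,0],"hand":0}]}}

```text
clock: 15.7
eef_pos: [490.3, 36.0, 80.9]
eef_rot: [3.141, 0.006, 2.948]
wrist_force: [-1.3, -2.4, 23.3]
finger_gap: 0.2
```

{"op": "carry_out", "data": {"series": [{"delta_pos":[0,0,0],"turn":[0,0,0],"hand":0},{"delta_pos":[0,0,0],"turn":[0,0,0],"hand":0},{"delta_pos":[0,0,0],"turn":[0,0,0],"hand":0},{"delta_pos":[0,0,0],"turn":[0,0,0],"hand":0},{"delta_pos":[0,0,0],"turn":[0,0,0],"hand":0},{"delta_pos":[0,0,0],"turn":[0,0,0],"hand":0},{"delta_pos":[0,0,0],"turn":[0,0,0],"hand":0}]}}

```text
clock: 16.58
eef_pos: [490.3, 36.0, 80.9]
eef_rot: [3.141, 0.006, 2.948]
wrist_force: [-0.5, -2.1, 23.7]
finger_gap: 0.5
```

```bash
python3 - <<'E'
from h import *
s=read_state(); print(s["clock"],s["eef_pos"],s["wrist_force"])
a=camera("scene")[:,:,::-1][120:260,170:340];b=camera("side")[:,:,::-1][100:240,180:350]
cv2.imwrite("pics/c10.png",cv2.resize(np.hstack([a,b]),None,fx=2.3,fy=2.3,interpolation=2))
E
```

```text
16.575 [490.28154473  36.03157844  80.91007042] [-0.48158939 -2.09209435 23.6650409 ]
```

View pics/c10.png

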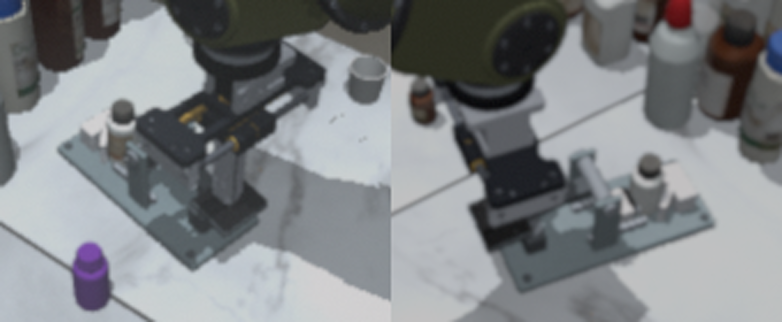

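{"op": "carry_out", "data": {"series": [{"delta_pos":[0,0,3],"turn":[0,0,0],"hand":0},{"delta_pos":[0,0,8],"turn":[0,0,0],"hand":0},{"delta_pos":[0,0,13],"turn":[0,0,0],"hand":0},{"delta_pos":[0,0,18],"turn":[0,0,0],"hand":0},{"delta_pos":[1,0,23],"turn":[0,0,0],"hand":0},{"delta_pos":[2,0,28],"turn":[0,0,0],"hand":0},{"delta_pos":[3,0,33],"turn":[0,0,0],"hand":0},{"delta_pos":[4,0,37],"turn":[0,0,0],"hand":0}]}}

```text
clock: 17.68
eef_pos: [492.2, 36.3, 115.7]
eef_rot: [-3.142, -0.0, 2.948]
wrist_force: [-0.1, -0.2, 1.9]
finger_gap: 0.7
```

{"op": "carry_out", "data": {"series": [{"delta_pos":[0,0,3],"turn":[0,0,0],"hand":0},{"delta_pos":[0,0,7],"turn":[0,0,0],"hand":0},{"delta_pos":[0,0,20],"turn":[0,0,0],"hand":0},{"delta_pos":[0,0,50],"turn":[0,0,0],"hand":0},{"delta_pos":[0,0,80],"turn":[0,0,0],"hand":0},{"delta_pos":[15,0,100],"turn":[0,0,0],"hand":0},{"delta_pos":[45,0,100],"turn":[0,0,0],"hand":0},{"delta_pos":[65,0,100],"turn":[0,0,0],"hand":0}]}}

```text
clock: 18.68
eef_pos: [558.0, 36.3, 216.4]
eef_rot: [3.141, 0.001, 2.948]
wrist_force: [-0.7, -0.6, -0.1]
finger_gap: 0.5
```

```bash
python3 - <<'E'
from h import *
import pickle
c=get_calibration("wrist"); s=read_state(); print(s["clock"],s["eef_pos"],s["finger_gap"],s["wrist_force"])
im=camera("wrist")[:,:,::-1]; cv2.imwrite("pics/w11.png",im); pickle.dump((c,s),open("w11.pkl","wb"))
A=camera("scene")[:,:,::-1];B=camera("side")[:,:,::-1]
cv2.imwrite("pics/scene11.png",A);cv2.imwrite("pics/side11.png",B)
a=A[120:260,170:340];b=B[100:240,180:350]
cv2.imwrite("pics/c11.png",cv2.resize(np.hstack([a,b]),None,fx=2.3,fy=2.3,interpolation=2))
E
```

```text
18.675 [558.02768663  36.31740341 216.42292214] 0.4611295129464969 [-0.70290693 -0.59181155 -0.08577008]
```

View pics/c11.png

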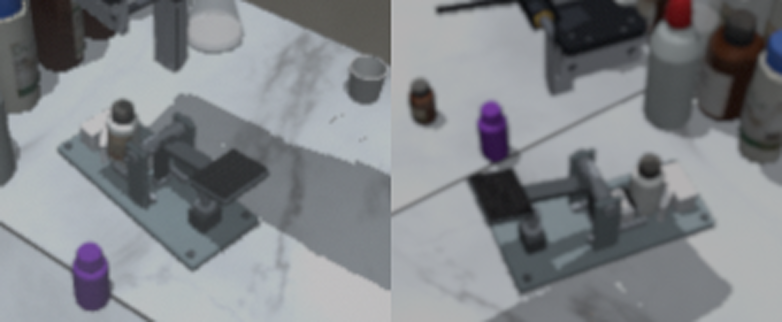

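View pics/w11.png

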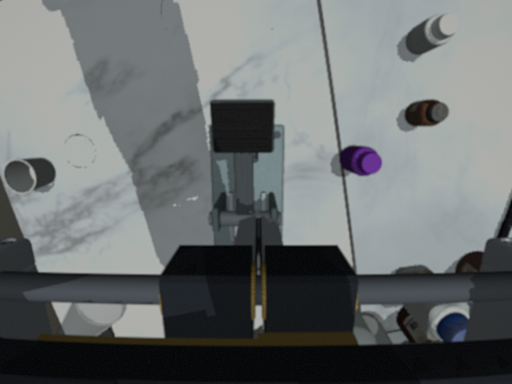

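{"op": "carry_out", "data": {"series": [{"delta_pos":[45,-16,0],"turn":[0,0,0],"hand":0},{"delta_pos":[88,-32,-10],"turn":[0,0,0],"hand":0},{"delta_pos":[88,-32,-30],"turn":[0,0,0],"hand":0.6},{"delta_pos":[88,-32,-30],"turn":[0,0,0],"hand":0.9},{"delta_pos":[88,-32,-30],"turn":[0,0,0],"hand":0.9},{"delta_pos":[88,-32,-30],"turn":[0,0,0],"hand":0.9}]}}

```text
clock: 19.58
eef_pos: [645.1, 4.5, 187.0]
eef_rot: [3.141, 0.002, 2.948]
wrist_force: [0.6, 0.2, -0.1]
finger_gap: 37.3
```

```bash
python3 - <<'E'
from h import *
import pickle
c=get_calibration("wrist"); s=read_state(); print(s["clock"],s["eef_pos"],s["finger_gap"],s["wrist_force"])
im=camera("wrist")[:,:,::-1]; cv2.imwrite("pics/w12.png",im)
cv2.imwrite("pics/v12.png",cv2.resize(im[150:240,220:300],None,fx=6,fy=6,interpolation=2))
W=c
yaw=-0.193;R=np.array([[np.cos(yaw),-np.sin(yaw)],[np.sin(yaw),np.cos(yaw)]]);o=np.array([609.8,11.3])
q=lambda x,y,z:(proj(W,[*(o+R@np.array([x,y])),z])-[220,150]+.4)*6
t=np.linspace(0,2*np.pi,73)
for X in (42,45,48):
  for nm,r,z in [("bottom",18,12),("captop",13,90),("capbase",13,74)]:
    P=np.array([q(X+r*np.cos(u),r*np.sin(u),z) for u in t]); print(X,nm,"y",P[:,1].min().round(),P[:,1].max().round())
E
```

```text
19.575 [645.08060818   4.48655552 186.96451021] 37.31952700418295 [ 0.59295484  0.19040413 -0.08375386]
42 bottom y 128.0 294.0
42 captop y 232.0 381.0
42 capbase y 212.0 354.0
45 bottom y 142.0 307.0
45 captop y 249.0 398.0
45 capbase y 229.0 370.0
48 bottom y 156.0 321.0
48 captop y 267.0 415.0
48 capbase y 245.0 386.0
```

View pics/v12.png

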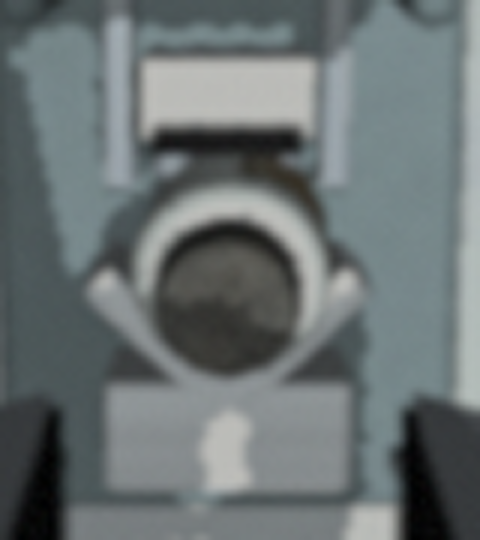

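{"op": "carry_out", "data": {"series": [{"delta_pos":[0,0,20],"turn":[0,0,0],"hand":0.9},{"delta_pos":[0,0,40],"turn":[0,0,0],"hand":0.9},{"delta_pos":[0,0,40],"turn":[0,0,0],"hand":0.9},{"delta_pos":[0,0,40],"turn":[0,0,0],"hand":0.9},{"delta_pos":[0,0,40],"turn":[0,0,0],"hand":0.9}]}}

```text
clock: 20.25
eef_pos: [644.8, 4.3, 224.5]
eef_rot: [-3.141, -0.001, 2.948]
wrist_force: [0.1, -0.0, -0.3]
finger_gap: 84.2
```

```bash
python3 - <<'E'
from h import *
s=read_state(); print(s["clock"],s["eef_pos"],s["wrist_force"])
print(sign_off())
E
```

```text
20.25 [644.80962299   4.32784326 224.51091655] [ 0.11558689 -0.03352881 -0.30780467]
the job is handed in; nothing more can be done
None
```

The tall vial is clamped upright in the V jaw, the treadle was worked as asked, and the job was handed in at 20.3 s; no verdict was reported.

- **Placing:** I set the vial down about 4 mm short of home and let go. The wrist image taken after lifting off showed it free and upright in the gap.
- **Pressing:** The stop came at about 36 mm of plate travel. The force peaked at about 40 N for one short step, above the 16–20 N advised but below the 60 N limit. I backed off and held about 23 N, so the treadle was on the stop for roughly 2.3 s in all, then let it up gradually.
- **Last checks:** The images showed the treadle up, and the vial upright against both arms of the V with the jaw pad on it. The other vials and the cup looked to be where they started. The gripper was clear, with wrist force about 0.

**Disagreements and gaps:**
- The scene and side cameras gave positions about 5–8 mm off the wrist camera, so I relied on the wrist camera.
- The last view put the vial about 42–43 mm along the clamp, against my earlier estimate of about 44.5 mm for its home; this is within measuring error.
- I could not measure the pad's force on the vial; I judged the clamping only from the images.

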